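# Push the fly box home into the bench corner stop

### The arm

A 7-joint arm with a two-finger parallel gripper is mounted at the origin on the work surface. World frame = base frame: x ahead of the robot, y to its left, z up, the work surface at z = 0. Lengths are in m, angles in rad, forces in N, time in s.
With the tool pointing down it reaches from about 0.425 to 0.925 m from the base axis. Payload 6.8 kg.
Tool frame: the origin (TCP) lies on the mounting face of the last link; the fingertips stand 173 mm ahead of it and the grasp point (between the pads) lies 155 mm ahead of it; z points along the fingers, y is the line along which they close (so a half turn about z gives the same grasp; the last joint's range is limited). The gripper opens to 85 mm and grips with 20 to 120 N. Pads are 22 mm wide; open, the fingers measure 114 mm over their backs; the gripper's body (76 mm by 85 mm) begins 54 mm behind the grasp point. The pads swing forward as they close: fully open they stand 13 mm farther back than shut.
Start: joints at [-1.36, 0.477, 0.022, 1.555, -0.011, 1.109, -0.083], TCP at [0.212, 0.641, 0.405] pointing down, gripper open.
Joint ranges: [-2.96, 2.96], [-0.34, 2.1], [-1.41, 1.46], [0.24, 2.44], [-1.37, 4.51], [0.17, 1.92], [-2.96, 2.96]. Speed limits (rad/s): [2.39, 2.39, 3.14, 3.14, 3.14, 3.14, 3.14].

### API

Orientations are given as a unit quaternion [w, x, y, z].
In Python, from station import get_obs, viewer, manip, search_frame, outline_of, place_of gives the robot as it stands.
- The arm moves only by the shell command python3 -m crank 'ROWS'. ROWS is JSON, a list of rows, each a list of 3 entries, a list of its own where there are three numbers: the shift along the tool's x, y, z in mm, then the turn, a rotation vector about the tool's x, y, z in rad, then the gripper's target within -1 to 1 (shut at 1, half-way at 0, fully open at -1). A call has 1 to 8 rows; each row shifts and turns the commanded pose from where the row before left it, along the tool's axes as they then stand; what a row does not reach is not made up. A row lasts 1/12 s, in which the tool goes at most 41.7 mm and 7.16 degrees, less where a joint would pass 70% of its speed; a pose out of reach is approached as far as the arm can. A call is refused whole if a number of a shift passes 41.7 or a number of a turn 0.125, either way. A call with a gripper value outside its range is refused whole. The fingers move at their own pace and stop on an object; the grip force is fixed at half the most. Time passes only in rows, so rows that do not move let the fingers close. It gives the time, the measured TCP pose, the force, the opening and the grip force at its end, in the units of the state.
- get_obs(): the state, without advancing time (a new reading comes with each control period).
- viewer.snapshot(name): name is "scene" or "top"; returns the picture (480x640x3 uint8, red, green, blue); there is no depth.
- viewer.camera_info(name): a dict with "vertical_fov" (degrees; the focal length in pixels is half the picture's height over the tangent of half this angle, whatever the lens; pixels are square), "cx", "cy" (the principal point, pixels), "distortion" ([k1, k2, p1, p2, k3] as OpenCV has them; the pictures are not rectified), "R" (3x3) and "t" (3): a world point X has camera coordinates R X + t. Camera axes: x right, y down, z forward; pixel columns grow to the right and rows downward; lengths in m; the calibration is good to about 2 mm. A picture is of the moment at which its call begins. camera_info takes no time and is no camera call.
- manip.job_done(): hands the job in; it is judged then, once.
Trained networks look in the newest picture that a camera, given by its name, has taken for a name from the list of things; names that differ only in an ending like _2 or _b are one class to them, and where a whole thing is asked for, a point or a joint stands for the part that bears it (a point fixed in the world has none). Each returns a list of dicts, best first, with "conf" (0 to 1); they miss things now and then, are a little off and sometimes report something else, mostly with a low value. They report only what shows in the picture. A call takes as long as a camera call. They do not tell look-alikes from the thing itself.
- search_frame(camera, thing): "rect" ([centre column, centre row, width, height] as shares, 0 to 1, of the picture: columns of its width, rows of its height, round what is visible of it).
- outline_of(camera, thing): "region" (480x640 bool, what is visible of it) and "rect" ([centre column, centre row, width, height] as shares, 0 to 1, of the picture: columns of its width, rows of its height, round what is visible of it).
- place_of(camera, thing): "position" ([row, column] as shares, 0 to 1, of the picture: columns of its width, rows of its height: a listed point, or the origin of a listed thing).
The state is a dict: "time_s": time; "joint_pos": joint angles; "joint_velocities": joint speeds; "tau": joint torques, N m; "ee_pos": TCP position; "eef_rot": TCP orientation; "force": force on the tool from outside, world axes, zero at the start; "ft_torque": the same for the moment, N m; "finger_gap": opening from 0.0 (shut) to 1.0 (fully open); "grip_force": force on a finger pad.
Only numpy, scipy, OpenCV 4.12 (cv2) and the standard library are available. Lean on these libraries where they do the work, as an engineer would, in place of code of your own. Each camera call takes 0.05 s, during which the arm holds its last target. There are 200 camera calls.

### The job

On the fly-tying mat lies a wide, flat fly box. Push it along the mat, with the fingertips or the outside of the fingers, home into the inside corner of the L-shaped wooden stop: one long side flush against the long strip and one short end up against the short strip. Slide it only, never lift or tip it, leave everything else on the bench where it is, and finish with the hand clear.

Things in the scene. Friction and masses are not known exactly. Their poses are not given: they have to be found in the camera images.
- flybox: The fly box to push: a closed, pale plastic rectangular box with smooth flat sides, 92 mm (its x) by 130 mm (its y) by 28 mm high, 0.15 to 0.31 kg, flat and wide (too wide for most grippers) and the largest loose box on the mat. Origin at the centre of its underside, z up. Slides freely on the mat.
- corner: Fixed L-shaped wooden stop, strips 16 mm wide, 20 mm high. Origin: inside corner at mat level; z up. Long strip (200 mm, on the side away from the robot) runs from it along -y, inner face at x = 0; short strip (100 mm, at the left end) along -x, inner face at y = 0. The box belongs inside (x < 0, y < 0), long sides along y: home, its centre is at (-46, -65) mm in this frame.
- toolblock: Fixed bystander: grey foam block 60 (x) by 120 (y) by 38 mm high with short tools and a bottle standing in it, 76 mm high in all. Origin at the centre of its underside.
- beadbox: Bystander, loose: the smaller, taller plastic box 60 (x) by 80 (y) by 45 mm high. Origin at the centre of its underside.
- spool_a: Bystander, loose: thread spool standing on end, 32 mm diameter, 40 mm high, behind the long strip. Origin at the centre of its underside.
- spool_b: Bystander, loose: thread spool standing on end, 32 mm diameter, 40 mm high, on the robot's side of the stop, to the left of the fly box. Origin at the centre of its underside.
- cement: Bystander, loose: small amber cement jar, 30 mm diameter, 55 mm high, standing left of the short strip. Origin at the centre of its underside.
- bodkin: Bystander, loose: slim tool with a brass handle, 120 mm long, lying on the mat in front of the foam block. Origin near its middle, its own x along the tool towards the tip.
- dish: Bystander, loose: shallow white bowl, 100 mm diameter, 30 mm high, at the far edge of the mat. Origin at the centre of its underside.
Things that resemble listed ones, but are neither listed nor needed, are in the scene too. Leave any orange or turquoise look-alike of the flybox alone.

How it is judged:
By the outcome, as a careful person would: the job done as asked, in the order asked, and still so for the second after the job is handed in, with the robot touching nothing.
It also fails if it takes over 48 s, if anything falls off the work surface, if the arm or the gripper's body presses on something with over 40 N, if the wrist force passes 120 N, or if a joint passes its speed limit or range.

## Working session

There is one attempt and no reset: what is moved stays moved. The work goes in short steps, Python scripts to look and compute and a shell command to move; the robot and the scene stay as the last step left them, time stands still between calls to the robot, and variables do not carry over. Pictures are saved under pics/ and viewed, at most 10 in all, crops included, and the job is handed in when it is done.

```bash
mkdir -p pics
python3 - <<'E'
from station import *
import cv2, json
for n in("scene","top"):
    im=viewer.snapshot(n); cv2.imwrite(f"pics/{n}0.png",im[:,:,::-1])
    c=viewer.camera_info(n); print(n,{k:(v.tolist() if hasattr(v,'tolist') else v) for k,v in c.items()})
    for t in("flybox","corner"):
        print(t,[(round(d['conf'],2),d['rect']) for d in search_frame(n,t)][:4])
print(get_obs())
E
```

```text
scene {'vertical_fov': 43.60241348376491, 'cx': 309.69654795356774, 'cy': 236.3225255989464, 'distortion': [-0.025878009918405557, 0.0, 0.0, 0.0, 0.0], 'R': [[0.4990930527943031, 0.8663927972334605, 0.016420887748323988], [0.5899790238146904, -0.32586101579973303, -0.738741734194455], [-0.6346895903598292, 0.37838884666959505, -0.6737885459140175]], 't': [-0.14819881235622862, -0.27551076593921187, 1.6727258808637337]}
flybox [(0.83, [0.1318, 0.6042, 0.128, 0.1008]), (0.74, [0.4096, 0.6604, 0.1236, 0.1463]), (0.73, [0.5641, 0.5031, 0.085, 0.1112]), (0.68, [0.2824, 0.4129, 0.097, 0.095])]
corner [(0.77, [0.4859, 0.7126, 0.1394, 0.2073])]
top {'vertical_fov': 53.09814476014841, 'cx': 322.9523468508557, 'cy': 234.06817567091812, 'distortion': [-0.09112357680957918, 0.0, 0.0, 0.0, 0.0], 'R': [[0.018605053670208507, -0.9997953673545918, 0.007942001902892279], [-0.998500850065436, -0.01898876553104319, -0.05133691851103635], [0.05147722211357542, -0.006974969527098282, -0.9986498111968807]], 't': [-0.14619350153381844, 0.4678820944301553, 1.3525850561308166]}
flybox [(0.95, [0.4299, 0.4647
[... 237 characters left out ...]
5,  0.47730256,  0.02240351,  1.55572803, -0.01148787,
        1.10929925, -0.08311114]), 'joint_velocities': array([ 4.70088282e-04, -2.08802464e-03, -9.17912964e-05, -1.65983063e-03,
        2.79304940e-05, -8.69171432e-04, -8.60221768e-04]), 'tau': array([-2.11957660e-03, -5.95665514e+01,  1.60381302e+00, -2.80999875e+01,
        1.23331411e-02,  5.92753742e-03,  1.11262219e-05]), 'ee_pos': array([0.21154081, 0.64092176, 0.4043662 ]), 'eef_rot': array([-1.90898007e-05,  1.58736306e-01,  9.87320967e-01, -3.03635792e-04]), 'force': array([ 0.82944975, -0.36590014,  0.27134456]), 'ft_torque': array([ 0.01511225, -0.01196319,  0.03550533]), 'grip_force': 0.0, 'finger_gap': 0.9942196731835145}
```

View pics/top0.png

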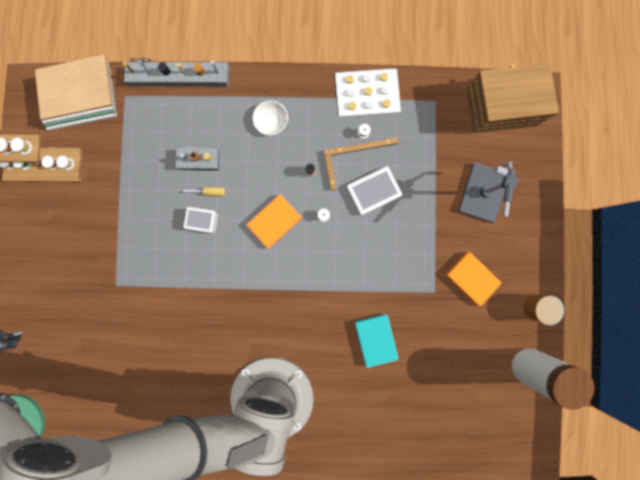

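View pics/scene0.png

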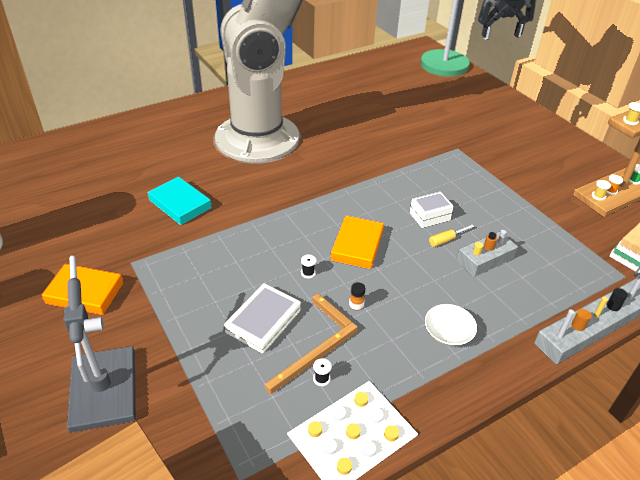

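```bash
cat > h.py <<'E'
import numpy as np, cv2
from scipy.optimize import minimize
from station import *
def cam(n):
    c=viewer.camera_info(n); f=240/np.tan(np.radians(c['vertical_fov'])/2)
    return np.array([[f,0,c['cx']],[0,f,c['cy']],[0,0,1]]),np.array(c['distortion']),np.array(c['R']),np.array(c['t'])
def proj(n,P):
    K,d,R,t=cam(n); return cv2.projectPoints(np.array(P,float),cv2.Rodrigues(R)[0],t,K,d)[0][:,0]
def ray(n,px,z):
    K,d,R,t=cam(n); u=cv2.undistortPoints(np.array([[px]],float),K,d)[0,0]
    r=R.T@np.array([u[0],u[1],1]); o=-R.T@t; return o+r*(z-o[2])/r[2]
def box(x0,x1,y0,y1,h): return [[x,y,z] for x in(x0,x1) for y in(y0,y1) for z in(0,h)]
SH={'flybox':[box(-.046,.046,-.065,.065,.028)],
    'corner':[box(0,.016,-.2,.016,.02),box(-.1,.016,0,.016,.02)]}
def place(P,p):
    P=np.array(P); c,s=np.cos(p[2]),np.sin(p[2])
    return np.c_[p[0]+c*P[:,0]-s*P[:,1],p[1]+s*P[:,0]+c*P[:,1],P[:,2]]
def mask(n,th,p):
    m=np.zeros((480,640),np.uint8)
    q=8
    for B in SH[th]:
        h=cv2.convexHull(proj(n,place(B,p)).astype(np.float32))
        cv2.fillConvexPoly(m,np.round(h*256).astype(np.int32),255,cv2.LINE_AA,8)
    return cv2.GaussianBlur(m/255.,(0,0),1)
def fit(th,obs,p0):
    o={n:cv2.GaussianBlur(r.astype(float),(0,0),1) for n,r in obs.items()}
    s=np.array([.01,.01,.1])
    f=lambda u:sum(((mask(n,th,p0+u*s)-o[n])**2).sum() for n in o)
    best=min((minimize(f,u0,method='Nelder-Mead',options=dict(initial_simplex=np.array(u0)+np.vstack([np.zeros(3),np.eye(3)]),xatol=.005,fatol=.01)) for u0 in([0,0,0],[1,-1,1],[-1,1,-1])),key=lambda r:r.fun)
    return p0+best.x*s,best.fun
def pick(n,th,xy,z=.014):
    c=proj(n,[[*xy,z]])[0]
    L=[d for d in outline_of(n,th)]
    d=min(L,key=lambda d:np.hypot(*(np.array(d['rect'][:2])*[640,480]-c)))
    return d['region']
E
python3 - <<'E'
from h import *
for n in("scene","top"): viewer.snapshot(n)
b=ray("top",(375,190),.028); c=ray("top",(332,155),.02); print(b,c)
C=np.array([c[0],c[1],.12]); B=np.array([b[0],b[1],.3])
rb={n:pick(n,'flybox',B[:2]) for n in("scene","top")}
rc={n:outline_of(n,'corner')[0]['region'] for n in("scene","top")}
for th,r,p in(('flybox',rb,B),('corner',rc,C)):
    print(th,[int(x.sum()) for x in r.values()])
    for k in(['scene'],['top'],['scene','top']): print(k,fit(th,{n:r[n] for n in k},p))
for t in("spool_b","cement","spool_a"):
    viewer
    print(t,[(round(d['conf'],2),ray("top",np.array(d['position'])[::-1]*[640,480],0).round(3)) for d in place_of("top",t)])
E
```

```text
[ 0.59745959 -0.28226288  0.028     ] [ 0.69693705 -0.15896358  0.02      ]
flybox [2948, 1530]
['scene'] (array([ 0.59746581, -0.27977026,  0.48525362]), np.float64(121.42439313297217))
['top'] (array([ 0.59658067, -0.27949815,  0.5012699 ]), np.float64(22.752139513312823))
['scene', 'top'] (array([ 0.59722342, -0.27968902,  0.48525867]), np.float64(145.14427106985937))
corner [1714, 763]
['scene'] (array([ 0.69864976, -0.15177869,  0.20259522]), np.float64(162.87371309500952))
['top'] (array([ 0.69823803, -0.15105955,  0.2024935 ]), np.float64(28.841530474716322))Traceback (most recent call last):
  File "<stdin>", line 9, in <module>
  File "h.py", line 29, in fit
    best=min((minimize(f,u0,method='Nelder-Mead',options=dict(initial_simplex=np.array(u0)+np.vstack([np.zeros(3),np.eye(3)]),xatol=.005,fatol=.01)) for u0 in([0,0,0],[1,-1,1],[-1,1,-1])),key=lambda r:r.fun)
  File "h.py", line 29, in <genexpr>
    best=min((minimize(f,u0,method='Nelder-Mead',options=dict(initial_simplex=np.array(u0)+np.vstack([np.zeros(3),np.eye(3)]),xatol=.005,fatol=.01)) for u0 in([0,0,0],[1,-1,1],[-1
[... 418 characters left out ...]
um(((mask(n,th,p0+u*s)-o[n])**2).sum() for n in o)
               ~~~^^^^^^^^^^^^^^^^^^^^^^^^^^^^^^^^^^^^^^^^^^^^^^^^
  File "h.py", line 28, in <genexpr>
    f=lambda u:sum(((mask(n,th,p0+u*s)-o[n])**2).sum() for n in o)
                     ~~~~^^^^^^^^^^^^^
  File "h.py", line 22, in mask
    h=cv2.convexHull(proj(n,place(B,p)).astype(np.float32))
                     ~~~~^^^^^^^^^^^^^^
  File "h.py", line 8, in proj
    K,d,R,t=cam(n); return cv2.projectPoints(np.array(P,float),cv2.Rodrigues(R)[0],t,K,d)[0][:,0]
            ~~~^^^
  File "h.py", line 5, in cam
    c=viewer.camera_info(n); f=240/np.tan(np.radians(c['vertical_fov'])/2)
ValueError: time passes only in moves, steps and waits
```

```bash
sed -i 's/^def cam(n):/from functools import lru_cache\n@lru_cache\ndef cam(n):/' h.py
cat >> h.py <<'E'
C0=np.array([.6985,-.1514,.2025])
def incorner(xy): 
    d=np.array(xy)[:2]-C0[:2]; c,s=np.cos(C0[2]),np.sin(C0[2]); return np.array([c*d[0]+s*d[1],-s*d[0]+c*d[1]])
def st():
    from scipy.spatial.transform import Rotation as R
    o=get_obs(); r=R.from_quat(o['eef_rot'],scalar_first=True); M=r.as_matrix()
    print('t',round(o['time_s'],2),'corner mm',(incorner(o['ee_pos'])*1e3).round(1),'z',(o['ee_pos'][2]*1e3).round(1),'yaw_err tool y',np.degrees(np.arctan2(M[1,1],M[0,1])-np.pi/2-C0[2]).round(2),'tilt',np.degrees(np.arccos(-M[2,2])).round(2),'F',o['force'].round(1),'q',o['joint_pos'].round(2),'gap',round(o['finger_gap'],2))
E
python3 -m crank '[[[0,0,0],[0,0,-0.104],-1],[[0,0,0],[0,0,-0.104],-1],[[0,0,0],[0,0,-0.104],-1],[[0,0,0],[0,0,-0.104],-1],[[0,0,0],[0,0,-0.105],-1]]'
python3 -m crank '[[[-13,-33,0],[0,0,0],-1],[[-13,-33,0],[0,0,0],-1],[[-13,-33,0],[0,0,0],-1],[[-13,-33,0],[0,0,0],-1],[[-13,-33,0],[0,0,0],-1],[[-13,-33,0],[0,0,0],-1],[[-13,-33,0],[0,0,0],-1],[[-13,-33,0],[0,0,0],-1]]'
python3 -c 'from h import *; st()'
```

```text
time_s: 1.02
ee_pos: [0.2116, 0.641, 0.4047]
eef_rot: [0.0, -0.103, 0.995, -0.0]
force: [-0.2, -0.4, 0.4]
finger_gap: 1.003
grip_force: 0.0
time_s: 1.68
ee_pos: [0.3672, 0.4016, 0.405]
eef_rot: [0.0, -0.101, 0.995, 0.0]
force: [0.0, -0.1, 0.5]
finger_gap: 1.006
grip_force: 0.0
t 1.68 corner mm [-213.3  608.4] z 405.0 yaw_err tool y -0.02 tilt 0.04 F [ 0.  -0.1  0.5] q [-0.93  0.26 -0.02  1.87  0.01  1.01  0.82] gap 1.01
```

```bash
python3 -m crank '[[[-13,-33,0],[0,0,0],-1],[[-13,-33,0],[0,0,0],-1],[[-13,-33,0],[0,0,0],-1],[[-13,-33,0],[0,0,0],-1],[[-13,-33,0],[0,0,0],-1],[[-13,-33,0],[0,0,0],-1],[[-13,-33,0],[0,0,0],-1],[[6,-32,0],[0,0,0],-1]]'
python3 -m crank '[[[7,-32,0],[0,0,0],-1],[[7,-32,0],[0,0,0],-1],[[7,-32,0],[0,0,0],-1],[[7,-32,0],[0,0,0],-1],[[7,-32,0],[0,0,0],-1],[[7,-32,0],[0,0,0],-1],[[7,-32,0],[0,0,0],-1],[[7,-32,0],[0,0,0],-1]]'
python3 -c 'from h import *; st()'
```

```text
time_s: 2.35
ee_pos: [0.5052, 0.1611, 0.4052]
eef_rot: [0.002, -0.1, 0.995, 0.0]
force: [1.5, 1.2, 1.3]
finger_gap: 0.998
grip_force: 0.0
time_s: 3.02
ee_pos: [0.4988, -0.1009, 0.405]
eef_rot: [0.0, -0.101, 0.995, 0.0]
force: [0.2, -0.6, -1.6]
finger_gap: 0.996
grip_force: 0.0
t 3.02 corner mm [-185.5   89.6] z 405.0 yaw_err tool y -0.01 tilt 0.05 F [ 0.2 -0.6 -1.6] q [-0.18  0.2   0.3   1.96 -0.07  0.98  1.92] gap 1.0
```

```bash
python3 -m crank '[[[7,-31,0],[0,0,0],-1],[[7,-31,0],[0,0,0],-1],[[7,-31,0],[0,0,0],-1],[[7,-31,0],[0,0,0],-1],[[7,-31,0],[0,0,0],-1],[[5,-30,0],[0,0,0],-1],[[0,0,0],[0,0,0],-1]]'
python3 -m crank '[[[0,0,27],[0,0,0],-1],[[0,0,27],[0,0,0],-1],[[0,0,27],[0,0,0],-1],[[0,0,27],[0,0,0],-1],[[0,0,27],[0,0,0],-1],[[0,0,27],[0,0,0],-1],[[0,0,27],[0,0,0],-1],[[0,0,0],[0,0,0],-1]]'
python3 - <<'E'
from h import *; st()
im=viewer.snapshot("scene"); t=viewer.snapshot("top")
cv2.imwrite("pics/a.png",np.hstack([cv2.resize(im[220:420,180:400],None,fx=2,fy=2),cv2.resize(t[130:250,280:430],None,fx=2.6,fy=10/3)])[:,:,::-1])
E
```

```text
time_s: 3.6
ee_pos: [0.4954, -0.295, 0.4053]
eef_rot: [0.0, -0.097, 0.995, -0.002]
force: [-0.4, 0.1, 1.4]
finger_gap: 1.0
grip_force: 0.0
time_s: 4.27
ee_pos: [0.4954, -0.2871, 0.2113]
eef_rot: [-0.003, -0.101, 0.995, 0.002]
force: [-1.1, -0.2, 0.5]
finger_gap: 0.995
grip_force: 0.0
t 4.27 corner mm [-226.2  -92.1] z 211.3 yaw_err tool y 0.02 tilt 0.46 F [-1.1 -0.2  0.5] q [ 0.19  0.58  0.3   1.96 -0.27  0.65  2.44] gap 1.0
```

View pics/a.png

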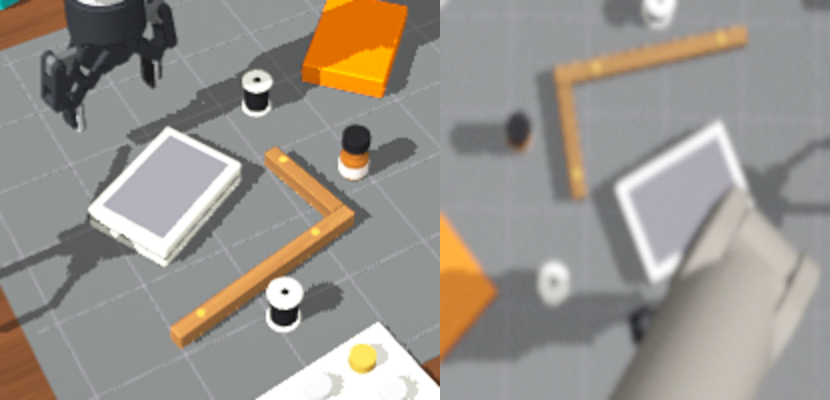

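```bash
python3 -m crank '[[[0,0,14],[0,0,0],-1],[[0,0,14],[0,0,0],-1],[[0,0,12],[0,0,0],-1],[[0,0,0],[0,0,0],-1],[[0,0,0],[0,0,0],-1]]'
python3 -c 'from h import *; st()'
python3 -m crank '[[[-6,0,0],[0,0,0],-1],[[-8,0,0],[0,0,0],-1],[[-8,0,0],[0,0,0],-1],[[-8,0,0],[0,0,0],-1],[[-8,0,0],[0,0,0],-1],[[-8,0,0],[0,0,0],-1],[[-4,0,0],[0,0,0],-1],[[0,0,0],[0,0,0],-1]]'
python3 - <<'E'
from h import *; st()
im=viewer.snapshot("scene"); t=viewer.snapshot("top")
cv2.imwrite("pics/b.png",np.hstack([cv2.resize(im[220:420,180:400],None,fx=2,fy=2),cv2.resize(t[130:250,280:430],None,fx=2.6,fy=10/3)])[:,:,::-1])
print(fit('flybox',{'scene':pick('scene','flybox',(.62,-.28))},np.array([.62,-.28,.3])))
E
```

```text
time_s: 4.78
ee_pos: [0.4973, -0.2887, 0.1764]
eef_rot: [0.0, -0.101, 0.995, -0.0]
force: [-0.3, 0.4, -0.0]
finger_gap: 0.997
grip_force: 0.0
t 4.78 corner mm [-224.7  -94.1] z 176.4 yaw_err tool y -0.02 tilt 0.03 F [-0.3  0.4 -0. ] q [ 0.21  0.64  0.27  1.96 -0.3   0.58  2.46] gap 1.0
time_s: 5.45
ee_pos: [0.5471, -0.2779, 0.1756]
eef_rot: [0.0, -0.102, 0.995, 0.0]
force: [-0.4, 0.6, -0.8]
finger_gap: 1.002
grip_force: 0.2
t 5.45 corner mm [-173.7  -93.5] z 175.6 yaw_err tool y 0.05 tilt 0.02 F [-0.4  0.6 -0.8] q [ 0.16  0.69  0.28  1.87 -0.3   0.63  2.4 ] gap 1.0
(array([ 0.59996179, -0.28019122,  0.46133735]), np.float64(162.7783119621822))
```

View pics/b.png

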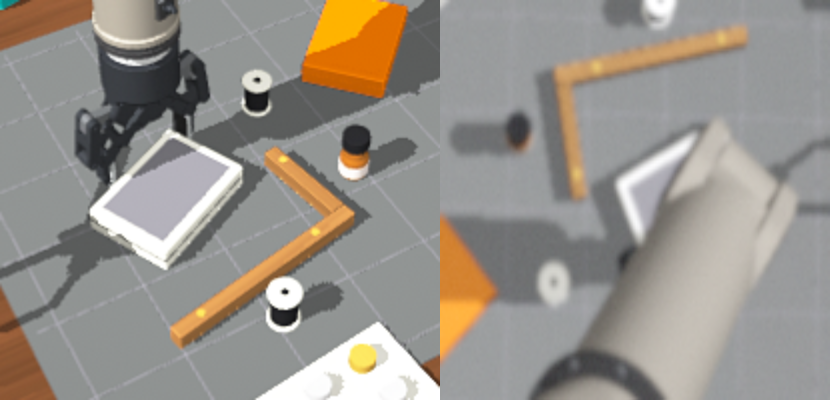

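The box has just been touched and is starting to turn; all else is undisturbed. Continue.

```bash
python3 -m crank '[[[-6,0,0],[0,0,0],-1],[[-8,0,0],[0,0,0],-1],[[-8,0,0],[0,0,0],-1],[[-8,0,0],[0,0,0],-1],[[-8,0,0],[0,0,0],-1],[[-8,0,0],[0,0,0],-1],[[-6,0,0],[0,0,0],-1],[[0,0,0],[0,0,0],-1]]'
python3 - <<'E'
from h import *; st()
viewer.snapshot("scene")
p,e=fit('flybox',{'scene':pick('scene','flybox',(.65,-.27))},np.array([.65,-.27,.25])); print(p,e,incorner(p)*1e3,p[2]-C0[2])
E
```

```text
time_s: 6.27
ee_pos: [0.5988, -0.2673, 0.1757]
eef_rot: [0.001, -0.102, 0.995, -0.0]
force: [0.3, -0.1, 0.5]
finger_gap: 0.998
grip_force: 0.0
t 6.27 corner mm [-120.9  -93.5] z 175.7 yaw_err tool y 0.08 tilt 0.1 F [ 0.3 -0.1  0.5] q [ 0.12  0.74  0.29  1.76 -0.31  0.69  2.35] gap 1.0
[ 0.65262378 -0.27025798  0.4623646 ] 76.9904644896307 [ -68.84341157 -107.20275978] 0.2598645966211186
```

```bash
python3 -m crank '[[[10,0,0],[0,0,0],-1],[[12,0,0],[0,0,0],-1],[[12,0,0],[0,0,0],-1],[[6,0,0],[0,0,0],0],[[0,0,0],[0,0,0],0],[[0,0,0],[0,0,0],0],[[0,0,0],[0,0,0],0],[[0,0,0],[0,0,0],0]]'
python3 - <<'E'
from h import *; st()
im=viewer.snapshot("scene")
cv2.imwrite("pics/c.png",cv2.resize(im[220:420,180:400],None,fx=3,fy=3)[:,:,::-1])
p,e=fit('flybox',{'scene':pick('scene','flybox',(.65,-.27))},np.array([.65,-.27,.45])); print(p,e,incorner(p)*1e3,p[2]-C0[2])
E
```

```text
time_s: 7.03
ee_pos: [0.5584, -0.2759, 0.1758]
eef_rot: [0.0, -0.101, 0.995, 0.0]
force: [-0.4, -0.2, 0.1]
finger_gap: 0.499
grip_force: 0.0
t 7.03 corner mm [-162.3  -93.7] z 175.8 yaw_err tool y 0.02 tilt 0.05 F [-0.4 -0.2  0.1] q [ 0.15  0.7   0.28  1.84 -0.3   0.64  2.39] gap 0.5
[ 0.65350594 -0.27075597  0.46293855] 59.408958590185236 [ -68.07942273 -107.8679968 ] 0.2604385533097672
```

View pics/c.png

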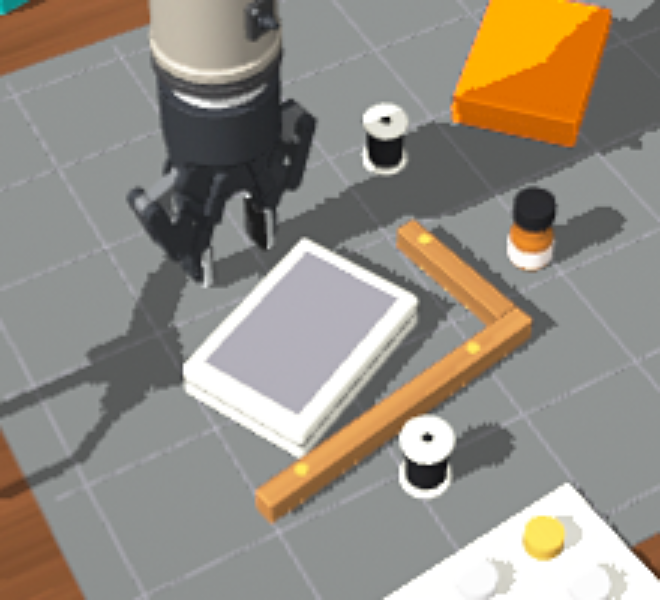

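The wedge is released: the box still lies at +15° with its far right corner near the strip, and the half-closed fingers now face its left part. Push again.

```bash
python3 -m crank '[[[-8,0,0],[0,0,0],0],[[-8,0,0],[0,0,0],0],[[-8,0,0],[0,0,0],0],[[-7,0,0],[0,0,0],0],[[-7,0,0],[0,0,0],0],[[-7,0,0],[0,0,0],0],[[-5,0,0],[0,0,0],0],[[0,0,0],[0,0,0],0]]'
python3 - <<'E'
from h import *; st()
viewer.snapshot("scene")
p,e=fit('flybox',{'scene':pick('scene','flybox',(.65,-.27))},np.array([.655,-.27,.3])); print(p,e,incorner(p)*1e3,p[2]-C0[2])
E
```

```text
time_s: 7.8
ee_pos: [0.6082, -0.2654, 0.1756]
eef_rot: [0.001, -0.102, 0.995, -0.0]
force: [1.1, -0.2, 0.1]
finger_gap: 0.499
grip_force: 0.0
t 7.8 corner mm [-111.4  -93.5] z 175.6 yaw_err tool y 0.06 tilt 0.07 F [ 1.1 -0.2  0.1] q [ 0.12  0.75  0.29  1.74 -0.31  0.7   2.34] gap 0.5
[-0.94648148  0.6837037   4.44814815] 1889.9055210535028 [-1443.41419906  1148.8767211 ] 4.245648148148147
```

```bash
python3 -m crank '[[[12,0,0],[0,0,0],0],[[14,0,0],[0,0,0],0],[[4,0,-25],[0,0,0],0],[[0,-10,-30],[0,0,0],0],[[0,-30,-10],[0,0,0],0],[[-15,-30,0],[0,0,0],0],[[-25,-30,0],[0,0,0],0],[[-25,-25,0],[0,0,0],0]]'
python3 -m crank '[[[-20,0,0],[0,0,0.12],0],[[0,0,0],[0,0,0.12],0],[[0,0,0],[0,0,0.12],0],[[0,0,0],[0,0,0.12],0],[[0,0,0],[0,0,0.12],0],[[0,0,0],[0,0,0.12],0],[[0,0,0],[0,0,0.12],0],[[0,0,0],[0,0,0.12],0]]'
python3 -m crank '[[[0,0,0],[0,0,0.12],0],[[0,0,0],[0,0,0.12],0],[[0,0,0],[0,0,0.12],0],[[0,0,0],[0,0,0.12],0],[[0,0,0],[0,0,0.13],0]]' ; python3 -m crank '[[[0,0,0],[0,0,0.12],0],[[0,0,0],[0,0,0.12],0],[[0,0,0],[0,0,0.12],0],[[0,0,0],[0,0,0.12],0],[[0,0,0],[0,0,0.12],0],[[0,0,0],[0,0,0],0]]'
python3 - <<'E'
from h import *; st()
im=viewer.snapshot("scene")
cv2.imwrite("pics/d.png",cv2.resize(im[220:420,180:400],None,fx=3,fy=3)[:,:,::-1])
r=pick('scene','flybox',(.65,-.27)); print(r.sum(),np.argwhere(r).mean(0))
p,e=fit('flybox',{'scene':r},np.array([.655,-.27,.25])); print(p,e,incorner(p)*1e3,p[2]-C0[2])
E
```

```text
time_s: 8.57
ee_pos: [0.6658, -0.3848, 0.242]
eef_rot: [0.0, -0.099, 0.995, -0.001]
force: [1.3, -0.7, 0.8]
finger_gap: 0.499
grip_force: 0.0
time_s: 9.23
ee_pos: [0.6854, -0.3779, 0.2408]
eef_rot: [0.0, 0.373, 0.928, -0.0]
force: [-0.5, 0.0, -0.2]
finger_gap: 0.5
grip_force: 0.0
time_s: 9.73
ee_pos: [0.6856, -0.3775, 0.2405]
eef_rot: [-0.0, 0.63, 0.777, -0.0]
force: [0.3, -0.0, 0.4]
finger_gap: 0.502
grip_force: 0.0
t 9.73 corner mm [ -58.1 -218.9] z 240.5 yaw_err tool y -89.65 tilt 0.03 F [ 0.3 -0.   0.4] q [ 0.03  0.92  0.7   1.4  -0.63  1.05  1.06] gap 0.5
2939 [342.10820007 285.90779177]
[ 0.67003464 -0.27336957  0.23803153] 456.21571875713687 [ -52.41410201 -113.75242339] 0.0355315298619141out of range; nothing moved
```

View pics/d.png

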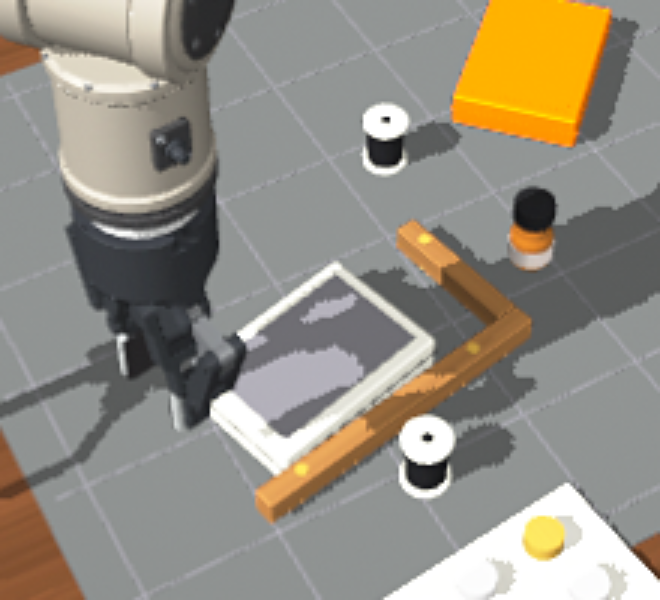

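The box is now 2° off parallel, at (-52, -114) in the corner frame, with the hand above and beyond its right end. Descend and push left.

```bash
python3 -m crank '[[[0,0,20],[0,0,0],0],[[0,0,20],[0,0,0],0],[[0,0,18],[0,0,0],0],[[0,0,8],[0,0,0],0],[[0,0,0],[0,0,0],0],[[0,0,0],[0,0,0],0]]'
python3 -c 'from h import *; st()'
python3 -m crank '[[[8,0,0],[0,0,0],0],[[8,0,0],[0,0,0],0],[[8,0,0],[0,0,0],0],[[8,0,0],[0,0,0],0],[[8,0,0],[0,0,0],0],[[8,0,0],[0,0,0],0],[[6,0,0],[0,0,0],0],[[0,0,0],[0,0,0],0]]'
python3 - <<'E'
from h import *; st()
viewer.snapshot("scene")
r=pick('scene','flybox',(.67,-.25)); print(r.sum())
p,e=fit('flybox',{'scene':r},np.array([.665,-.25,.22])); print(p,e,incorner(p)*1e3,p[2]-C0[2])
E
```

```text
time_s: 10.33
ee_pos: [0.6856, -0.3778, 0.1744]
eef_rot: [-0.0, 0.628, 0.779, -0.0]
force: [0.1, 0.7, 0.6]
finger_gap: 0.495
grip_force: 0.0
t 10.33 corner mm [ -58.1 -219.2] z 174.4 yaw_err tool y -89.34 tilt 0.02 F [0.1 0.7 0.6] q [ 0.06  0.99  0.65  1.42 -0.67  0.96  1.09] gap 0.5
time_s: 11.0
ee_pos: [0.6747, -0.3227, 0.1747]
eef_rot: [-0.0, 0.627, 0.779, 0.001]
force: [0.1, -0.3, 0.5]
finger_gap: 0.499
grip_force: 0.0
t 11.0 corner mm [ -57.8 -163. ] z 174.7 yaw_err tool y -89.3 tilt 0.08 F [ 0.1 -0.3  0.5] q [-0.03  0.95  0.65  1.52 -0.68  0.91  1.07] gap 0.5
2157
[ 0.66319044 -0.24293807  0.18760173] 1090.019641581596 [-52.99810658 -82.56624042] -0.01489827313569389
```

```bash
python3 -m crank '[[[5,0,0],[0,0,0],0],[[5,0,0],[0,0,0],0],[[4,0,0],[0,0,0],0],[[3,0,0],[0,0,0],0],[[2,0,0],[0,0,0],0],[[0,0,0],[0,0,0],0]]'
python3 -c 'from h import *; st()'
python3 -m crank '[[[2,0,0],[0,0,0],0],[[2,0,0],[0,0,0],0],[[0,0,0],[0,0,0],0]]'
python3 -c 'from h import *; st()'
python3 -m crank '[[[2,0,0],[0,0,0],0],[[1,0,0],[0,0,0],0],[[0,0,0],[0,0,0],0]]'
python3 -c 'from h import *; st()'
```

```text
time_s: 11.6
ee_pos: [0.6703, -0.3057, 0.1747]
eef_rot: [-0.0, 0.628, 0.778, 0.0]
force: [0.4, -1.8, 0.9]
finger_gap: 0.503
grip_force: 0.4
t 11.6 corner mm [ -58.7 -145.5] z 174.7 yaw_err tool y -89.39 tilt 0.02 F [ 0.4 -1.8  0.9] q [-0.06  0.93  0.65  1.56 -0.68  0.89  1.05] gap 0.5
time_s: 11.85
ee_pos: [0.6692, -0.3027, 0.1747]
eef_rot: [0.0, 0.628, 0.778, -0.0]
force: [-0.0, -3.2, 0.2]
finger_gap: 0.501
grip_force: 1.6
t 11.85 corner mm [ -59.1 -142.3] z 174.7 yaw_err tool y -89.43 tilt 0.07 F [-0.  -3.2  0.2] q [-0.06  0.93  0.65  1.56 -0.68  0.89  1.05] gap 0.5
time_s: 12.1
ee_pos: [0.668, -0.3019, 0.1752]
eef_rot: [0.002, 0.629, 0.778, -0.002]
force: [0.6, -8.1, -1.6]
finger_gap: 0.497
grip_force: 4.1
t 12.1 corner mm [ -60.2 -141.3] z 175.2 yaw_err tool y -89.54 tilt 0.28 F [ 0.6 -8.1 -1.6] q [-0.06  0.93  0.66  1.57 -0.68  0.88  1.05] gap 0.5
```

```bash
python3 -m crank '[[[-12,0,0],[0,0,0],0],[[-14,0,0],[0,0,0],0],[[-6,0,-20],[0,0,0],0],[[0,0,-30],[0,0,0],0],[[0,-10,-15],[0,0,0],0],[[20,-30,0],[0,0,0],0],[[30,-30,0],[0,0,0],0],[[30,-15,0],[0,0,0],0]]'
python3 -m crank '[[[22,0,0],[0,0,0],0],[[0,0,0],[0,0,-0.12],0],[[0,0,0],[0,0,-0.12],0],[[0,0,0],[0,0,-0.12],0],[[0,0,0],[0,0,-0.12],0],[[0,0,0],[0,0,-0.12],0],[[0,0,0],[0,0,-0.12],0],[[0,0,0],[0,0,-0.12],0]]'
python3 -m crank '[[[0,0,0],[0,0,-0.12],0],[[0,0,0],[0,0,-0.12],0],[[0,0,0],[0,0,-0.12],0],[[0,0,0],[0,0,-0.12],0],[[0,0,0],[0,0,-0.12],0],[[0,0,0],[0,0,-0.12],0],[[0,0,0],[0,0,0],0]]'
python3 - <<'E'
from h import *; st()
im=viewer.snapshot("scene")
cv2.imwrite("pics/e.png",cv2.resize(im[220:420,180:400],None,fx=3,fy=3)[:,:,::-1])
r=pick('scene','flybox',(.67,-.23)); print(r.sum())
p,e=fit('flybox',{'scene':r},np.array([.665,-.22,.22])); print(p,e,incorner(p)*1e3,p[2]-C0[2])
E
```

```text
time_s: 12.77
ee_pos: [0.5727, -0.2728, 0.2399]
eef_rot: [-0.001, 0.63, 0.777, -0.001]
force: [-0.6, -0.5, -1.1]
finger_gap: 0.502
grip_force: 0.0
time_s: 13.43
ee_pos: [0.5719, -0.2497, 0.2397]
eef_rot: [-0.0, 0.253, 0.967, 0.0]
force: [-0.2, -0.3, -0.5]
finger_gap: 0.5
grip_force: 0.0
time_s: 14.02
ee_pos: [0.5717, -0.2501, 0.2398]
eef_rot: [0.0, -0.103, 0.995, 0.0]
force: [-0.5, 1.4, 0.2]
finger_gap: 0.502
grip_force: 0.0
t 14.02 corner mm [-144.   -71.2] z 239.8 yaw_err tool y 0.17 tilt 0.05 F [-0.5  1.4  0.2] q [ 0.08  0.6   0.31  1.82 -0.26  0.75  2.31] gap 0.5
2957
[ 0.6607292  -0.22593167  0.19778914] 246.29893240809034 [-51.98874925 -65.41233515] -0.004710858428620263
```

View pics/e.png

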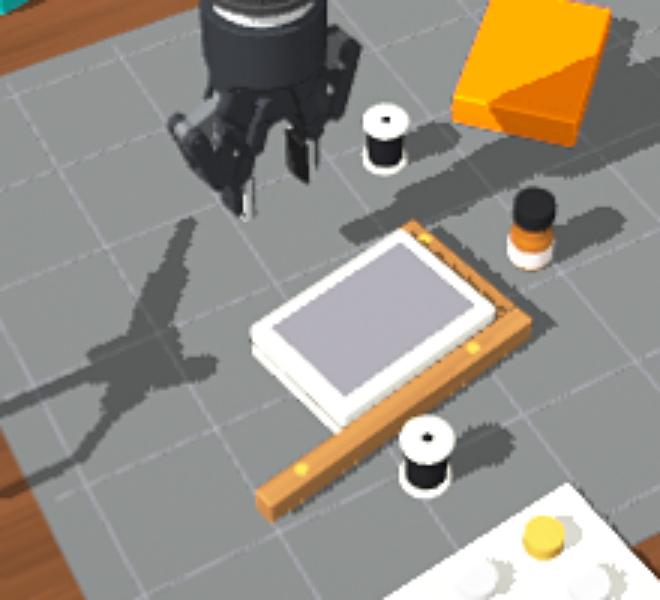

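The short end is home (y = -65.4 mm) and a 6 mm gap to the long strip remains. Descend and push toward it: the face is at about -98, so contact comes near hand x = -108.

```bash
python3 -m crank '[[[0,0,20],[0,0,0],0],[[0,0,20],[0,0,0],0],[[0,0,18],[0,0,0],0],[[-5,0,8],[0,0,0],0],[[-8,0,0],[0,0,0],0],[[-8,0,0],[0,0,0],0],[[-8,0,0],[0,0,0],0],[[0,0,0],[0,0,0],0]]'
python3 -c 'from h import *; st()'
python3 -m crank '[[[-4,0,0],[0,0,0],0],[[-4,0,0],[0,0,0],0],[[-3,0,0],[0,0,0],0],[[0,0,0],[0,0,0],0]]'
python3 -c 'from h import *; st()'
python3 -m crank '[[[-2,0,0],[0,0,0],0],[[-2,0,0],[0,0,0],0],[[0,0,0],[0,0,0],0]]'
python3 -c 'from h import *; st()'
```

```text
time_s: 14.78
ee_pos: [0.6026, -0.2423, 0.1742]
eef_rot: [0.001, -0.102, 0.995, -0.0]
force: [-0.3, 0.3, -0.2]
finger_gap: 0.498
grip_force: 0.0
t 14.78 corner mm [-112.3  -69.8] z 174.2 yaw_err tool y 0.06 tilt 0.16 F [-0.3  0.3 -0.2] q [ 0.09  0.73  0.28  1.78 -0.3   0.67  2.31] gap 0.5
time_s: 15.12
ee_pos: [0.6111, -0.2411, 0.1737]
eef_rot: [-0.0, -0.101, 0.995, 0.0]
force: [-1.0, -0.5, 0.1]
finger_gap: 0.501
grip_force: 0.0
t 15.12 corner mm [-103.7  -70.3] z 173.7 yaw_err tool y -0.01 tilt 0.01 F [-1.  -0.5  0.1] q [ 0.08  0.74  0.28  1.76 -0.3   0.69  2.3 ] gap 0.5
time_s: 15.37
ee_pos: [0.6123, -0.2414, 0.1733]
eef_rot: [-0.003, -0.1, 0.995, 0.001]
force: [-8.6, 0.2, 5.2]
finger_gap: 0.502
grip_force: 4.3
t 15.37 corner mm [-102.6  -70.8] z 173.3 yaw_err tool y -0.11 tilt 0.35 F [-8.6  0.2  5.2] q [ 0.08  0.74  0.28  1.75 -0.3   0.69  2.3 ] gap 0.5
```

```bash
python3 -m crank '[[[-1,0,0],[0,0,0],0],[[8,0,0],[0,0,0],0],[[12,0,0],[0,0,0],0],[[14,0,0],[0,0,0],0],[[5,0,-25],[0,0,0],0],[[0,0,-35],[0,0,0],0],[[0,0,-20],[0,0,0],0],[[0,0,0],[0,0,0],0]]'
python3 - <<'E'
from h import *; st()
im=viewer.snapshot("scene")
cv2.imwrite("pics/f.png",cv2.resize(im[270:390,240:380],None,fx=5,fy=5,interpolation=cv2.INTER_CUBIC)[:,:,::-1])
r=pick('scene','flybox',(.67,-.23)); print(r.sum())
p,e=fit('flybox',{'scene':r},np.array([.665,-.22,.22])); print(p,e,incorner(p)*1e3,p[2]-C0[2])
E
```

```text
time_s: 16.03
ee_pos: [0.579, -0.2493, 0.2587]
eef_rot: [0.004, -0.1, 0.995, -0.002]
force: [-0.0, -0.3, 0.8]
finger_gap: 0.504
grip_force: 0.0
t 16.03 corner mm [-136.8  -71.9] z 258.7 yaw_err tool y -0.07 tilt 0.51 F [-0.  -0.3  0.8] q [ 0.07  0.59  0.33  1.8  -0.26  0.78  2.3 ] gap 0.5
2924
[ 0.66137204 -0.2258273   0.19017385] 285.569270725544 [-51.33805702 -65.43937777] -0.012326153259709788
```

View pics/f.png

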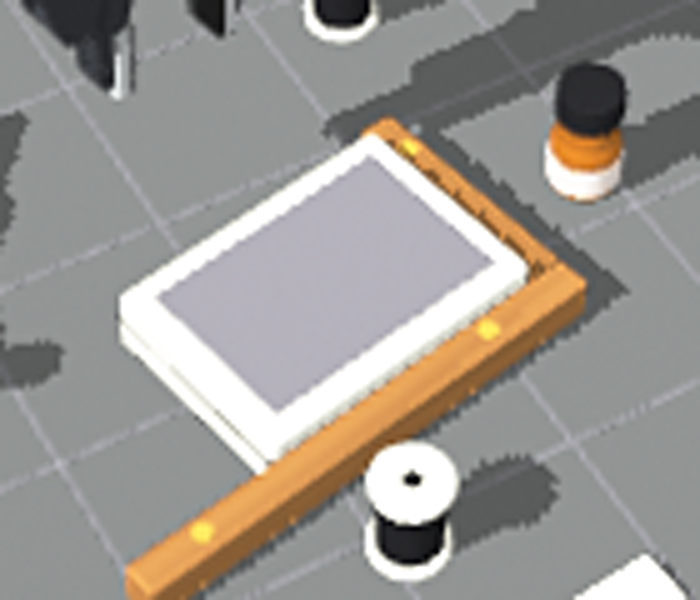

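```bash
python3 -m crank '[[[0,0,-35],[0,0,0],0],[[0,0,-35],[0,0,0],0],[[0,30,-30],[0,0,0],0],[[0,38,0],[0,0,0],0],[[0,38,0],[0,0,0],0],[[0,38,0],[0,0,0],0],[[0,38,0],[0,0,0],0],[[0,38,0],[0,0,0],0]]'
python3 -m crank '[[[0,38,0],[0,0,0],0],[[0,38,0],[0,0,0],0],[[0,38,0],[0,0,0],0],[[0,20,0],[0,0,0],0],[[0,0,0],[0,0,0],0]]'
python3 - <<'E'
from h import *; import h; st()
I={n:viewer.snapshot(n) for n in("scene","top")}
t=I['top']
cv2.imwrite("pics/g.png",np.hstack([cv2.resize(t[120:220,300:420],None,fx=5,fy=5,interpolation=cv2.INTER_CUBIC)])[:,:,::-1])
rc={n:outline_of(n,'corner')[0]['region'] for n in I}
rb={n:pick(n,'flybox',(.67,-.23)) for n in I}
for k in I: 
    C,ec=fit('corner',{k:rc[k]},C0); 
    m0=h.mask
    h.mask=lambda n,th,p: m0(n,th,p)*(1-(m0(n,'corner',C) if n=='scene' else 0))
    p,e=fit('flybox',{k:rb[k]},np.array([.665,-.22,.2])); h.mask=m0
    print(k,C,ec,e,incorner(p)*1e3,p[2]-C0[2])
E
```

```text
time_s: 16.8
ee_pos: [0.5323, -0.0313, 0.3519]
eef_rot: [-0.001, -0.101, 0.995, 0.0]
force: [1.4, -0.7, -0.0]
finger_gap: 0.504
grip_force: 0.0
time_s: 17.22
ee_pos: [0.5049, 0.1039, 0.3518]
eef_rot: [-0.001, -0.105, 0.994, 0.001]
force: [-0.1, 0.3, -0.5]
finger_gap: 0.499
grip_force: 0.0
t 17.22 corner mm [-138.2  289.1] z 351.8 yaw_err tool y 0.48 tilt 0.17 F [-0.1  0.3 -0.5] q [-0.55  0.28  0.27  2.   -0.1   0.87  1.56] gap 0.5
scene [ 0.69906058 -0.1498941   0.19693629] 258.30870025259435 223.25422974576045 [-41.84671204 -63.56024137] -0.010451822550212181
top [ 0.69981262 -0.15054289  0.20092601] 56.12288403706049 43.2925095743708 [-46.26418813 -65.67063893] -0.009990758226517016
```

View pics/g.png

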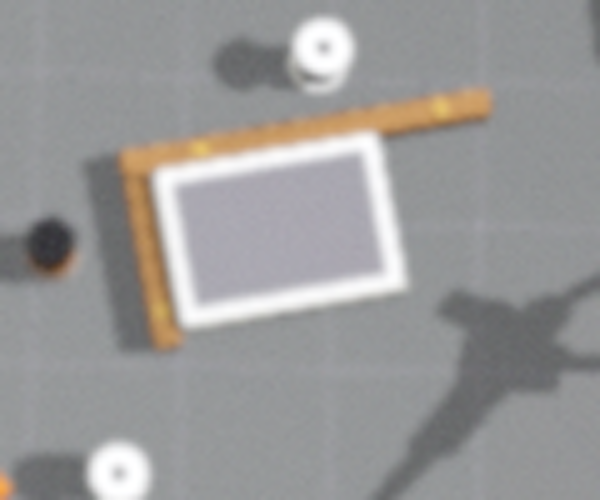

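The top view shows both faces flush: the box centre measures (-46.3, -65.7) mm, the bystanders near the stop look undisturbed, and the hand is clear.

```bash
python3 -c 'from station import *; print(manip.job_done())'
```

```text
the job is handed in; nothing more can be done
None
```

The fly box is home in the corner: the top view puts its centre at (-46.3, -65.7) mm against a target of (-46, -65), about 0.5° off square, which is within measurement error; the hand is clear, nothing else was seen to move, and the job was handed in at about 17.5 s.

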